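Clear the bench photometer and set its display lid

ROBOT

A 6-joint arm with a two-finger parallel gripper is mounted at the origin on the work surface. World frame = base frame: x ahead of the robot, y to its left, z up, the work surface at z = 0. Lengths are in mm, angles in rad, forces in N, time in s.
With the tool pointing down it reaches from about 250 to 775 mm from the base axis. Payload 4 kg.
Tool frame: the origin (TCP) lies midway between the tips of the shut fingers; the grasp point (between the pads) lies manip.pinch_z behind it (manip.pinch_z is the distance from the TCP to the grasp point, in mm); z points along the fingers, y is the line along which they close (so a half turn about z gives the same grasp; the last joint's range is limited). The gripper opens to 85 mm and grips with 20 to 120 N. Pads are 22 mm wide; open, the fingers measure 114 mm over their backs; the gripper's body (76 mm by 85 mm) begins 54 mm behind the grasp point. The pads swing forward as they close: fully open they stand 13 mm farther back than shut.
Start: joints at [-1.212, 0.087, 1.371, -0, 1.684, -0.103], TCP at [245.058, -492.407, 231.341] pointing down, gripper open.
Joint ranges: [-3.1, 3.1], [-0.76, 2.03], [0.27, 2.55], [-1.08, 4.22], [0.17, 2.65], [-2.57, 2.57]. Speed limits (rad/s): [2.79, 2.79, 3.14, 3.14, 3.14, 3.14].

INTERFACE

Orientations are given as a unit quaternion [w, x, y, z].
In Python, from cell import manip gives the robot as it stands.
- The arm moves only by the tool carry_out, never from a script. Its argument "targets" is a list that holds one entry, the list of rows, each a list of 7 numbers: the shift along the tool's x, y, z normalised to -1 to 1, where 1 is 0.06 m, then the turn, a rotation vector about the tool's x, y, z normalised to -1 to 1, where 1 is 0.1 rad, then the opening, from -1 (shut) to 1 (fully open). A call has 1 to 10 rows; each row shifts and turns the commanded pose from where the row before left it, along the tool's axes as they then stand; what a row does not reach is not made up. A row lasts 1/8 s, in which the tool goes at most 62.5 mm and 10.7 degrees, less where a joint would pass 70% of its speed; a pose out of reach is approached as far as the arm can. A call with a number of a shift or a turn outside -1 to 1 is refused whole. A call with a gripper value outside its range is refused whole. The fingers move at their own pace and stop on an object; "newtons" is the grip in N (left out, the last holds). Time passes only in rows, so rows that do not move let the fingers close. It gives the time, the measured TCP pose, the force, the opening and the grip force at its end, in the units of the state.
- manip.sense(): the state, without advancing time (a new reading comes with each control period).
- manip.camera(name): name is "side" or "top"; returns (picture, depth): 480x640x3 uint8, red, green, blue; 480x640 float32, mm along the optical axis (not along the pixel's ray), 0 where there is no reading.
- manip.camera_info(name): a dict with "intrinsics" (3x3 intrinsics, pixels), "R" (3x3) and "t" (3): a world point X has camera coordinates R X + t. Camera axes: x right, y down, z forward; pixel columns grow to the right and rows downward; lengths in mm; the calibration is good to about 2 mm. A picture is of the moment at which its call begins. camera_info takes no time and is no camera call.
- manip.sign_off(): hands the job in; it is judged then, once.
The state is a dict: "time_s": time; "qpos": joint angles; "joint_velocities": joint speeds; "joint_torque": joint torques, N m; "position": TCP position; "orientation": TCP orientation; "wrist_force": force on the tool from outside, world axes, zero at the start; "moment": the same for the moment, N m; "grip_width": opening from 0.0 (shut) to 1.0 (fully open); "grasp_force": force on a finger pad.
Only numpy, scipy, OpenCV 4.12 (cv2) and the standard library are available. Lean on these libraries where they do the work, as an engineer would, in place of code of your own. Each camera call takes 0.05 s, during which the arm holds its last target. There are 200 camera calls.

TASK

Take the aluminium reference block off the photometer's front deck and put it back in its own nest (the one that matches its length): set it down, do not drop it, flat and right down on the nest's floor. Then raise the photometer's stiff-hinged lid until it lines up with the steel index arm at its side, and leave it standing there. Do not disturb the index arm or anything else on the bench.

Things in the scene. Friction and masses are not known exactly. Their poses are not given: they have to be found in the camera images.
- lid (a joint): Opening angle of the photometer's white lid, rad: 0 = closed and level, grows as the front edge rises (1.57 = upright, stop at 1.75). The hinge is stiff: the lid stays wherever it is left; raising it takes about 5 to 7 N at the front edge.
- index_arm (a joint): Angle of the steel index arm, rad, measured as the lid's: when both values are equal the lid lines up with the arm. It is pre-set somewhere between 0.8 and 1.2 and is only held by light friction: do not touch it.
- meter: Bench photometer, fixed grey housing 310 mm deep (x) by 240 wide (y); origin at table level, x points from front to hinge, y to its left. Deck 30 mm high over all of it (x -160 to 150 mm); hinge block at the rear (x 105 to 150, 90 high); side cheeks (|y| 108 to 120, x -45 to 105, 80 high) carry the closed lid. Open mouth between deck and lid in front, 50 mm high, 216 wide.
- lid_hinge (a point): Point on the hinge axis in the middle of the lid's width: meter frame (125, 0, 85) mm; same axes as the meter. The hinge axis is the meter's y axis direction.
- lid_edge (a point): Middle of the lid's free front edge, at half thickness. The lid is a flat white slab, 170 mm from hinge axis to this edge, 240 wide, 10 thick, centred on the hinge axis (underside 80 mm above the table when closed), black screen underneath. x lies in the slab from this edge to the hinge, y along the edge to the left.
- index_tip (a point): Tip of the index arm, 170 mm from the hinge axis: a dark steel bar 16 mm deep, 10 mm thick, with a 30 mm disc at the tip, 134 mm left of the lid's middle, turning about the same axis. A disc of 45 mm radius (y 120 to 128 mm) surrounds its pivot. Its x axis points from this tip to the hinge.
- block_mid: The reference block to put away: plain aluminium bar 100 mm long (its x) by 32 mm wide (y) by 45 mm high, about 0.39 kg. Origin at the centre of its underside. It starts on the photometer's deck in front of the lid, lying about crosswise.
- nest_mid: The block's own nest: fixed open black plastic tray, inside 108 mm (x) by 40 mm (y), walls 6 mm thick, top of the walls 16 mm above the table, inner floor 4 mm above the table. Origin at table level under its centre. It is the middle one of three nests in length, but may stand in any of the three places.
- nest_short: Nest for the short block (inside 78 by 40 mm), otherwise the same; holds the short block.
- nest_long: Nest for the long block (inside 148 by 40 mm), otherwise the same; stands empty.
- block_short: Bystander in its nest: like the block, 70 mm long. Origin at the centre of its underside.
- block_long: Bystander lying behind the nests: like the block, 140 mm long.
- cup: Bystander: lidded stainless cup, 78 mm across, 95 mm high, with a side handle. Origin under its centre.
- beaker: Bystander: glass beaker 72 mm across, 95 mm high.
- bottle: Bystander: white plastic bottle 66 mm across, 150 mm high.
- flask: Bystander: stoppered glass flask 80 mm across, 182 mm high.
- mortar: Bystander: white ceramic bowl 100 mm across, 50 mm high.
There are look-alikes about, which are no part of the job. What is shaped like the block_mid but purple or turquoise is not meant. What is shaped like the nest_mid but green is not meant.

How it is judged (in metres and radians):
On the way, in this order (a step that is already met when the one before it is completed fails the run):
1. the block lies in its own nest and is let go (z of block_mid in the frame of nest_mid below 0.008 m and angle between block_mid's own z axis and vertical below 0.08 rad and horizontal distance between block_mid and nest_mid below 0.01 m and angle between the x axis of block_mid and the x axis of nest_mid, either way round below 0.15 rad and contact force between the fingers and block_mid below 0.5 N and linear speed of block_mid below 0.03 m/s), for 0.2 s.
2. the lid is raised until it lines up with the index arm (angle between the x axis of lid_edge and the x axis of index_tip, either way round below 0.09 rad and velocity of joint lid between -0.1 and 0.1 rad/s), for 0.2 s.
At the end, for the whole second after the job is handed in: The block is released and at rest in its own nest: flat on its floor (underside under 8 mm above the table, tilt under 0.08 rad), within 10 mm of the nest's centre and 0.15 rad of its direction, either way round; and the lid stands still within 0.09 rad (5 degrees) of the index arm (all of step 1 and all of step 2); the robot touches nothing.
It fails at once if the index arm's tip is displaced by more than 10 mm (distance of index_tip from where it was at the start of the episode above 0.01 m).
It fails at once if the block is dropped or slammed into its nest (contact force over 70 N) (contact force between block_mid and nest_mid above 70 N).
It fails at once if the short or the long block is moved by more than 20 mm or tipped (distance of any of block_short, block_long from where it was at the start of the episode above 0.02 m or angle between any of block_short, block_long's own z axis and vertical above 0.35 rad).
It fails at once if the cup, beaker, bottle, flask or mortar is moved by more than 30 mm or tipped (distance of any of cup, beaker, bottle, flask, mortar from where it was at the start of the episode above 0.03 m or angle between any of cup, beaker, bottle, flask, mortar's own z axis and vertical above 0.35 rad).
It also fails if it takes over 51 s, if anything falls off the work surface, if the arm or the gripper's body presses on something with over 40 N, if the wrist force passes 120 N, or if a joint passes its speed limit or range.

## Working session

There is one attempt and no reset: what is moved stays moved. The work goes in short steps, Python scripts to look and compute and a tool call to move; the robot and the scene stay as the last step left them, time stands still between calls to the robot, and variables do not carry over. Pictures are saved under pics/ and viewed, at most 10 in all, crops included, and the job is handed in when it is done.

Besides the shell and the picture viewer there is one more tool, called after "Emit:" as a command line: name --argument value ..., lists and objects as JSON in quotes. carry_out: Moves the arm, as the interface text tells. Its arguments: {"type":"object","properties":{"targets":{"type":"array"},"newtons":{"type":"number"}},"required":["targets"]}

```bash
mkdir -p pics; ls; python3 - <<'E'
from cell import manip
import cv2,numpy as np
print(manip.sense(), manip.pinch_z)
for n in("top","side"):
    p,d=manip.camera(n); i=manip.camera_info(n); print(n,i)
    cv2.imwrite(f"pics/{n}0.png",p[:,:,::-1]); np.savez(f"{n}0.npz",p=p,d=d,**i)
E
```

```text
pics
{'time_s': 0.0, 'qpos': array([-1.21213356e+00,  8.79864341e-02,  1.37225832e+00,  2.17030948e-05,
        1.68358608e+00, -1.03090365e-01]), 'joint_velocities': array([ 0.0007061 ,  0.00119728,  0.00130866,  0.00017725, -0.00053034,
        0.00174792]), 'joint_torque': array([ 4.20296565e-04, -3.51862049e+01, -3.13270891e+01, -1.39643544e-04,
        1.07421319e-02, -2.79238776e-06]), 'position': array([ 244.86914481, -491.93554384,  230.11987279]), 'orientation': array([-1.11133958e-03,  9.73465298e-01,  2.28831951e-01, -1.31919333e-04]), 'wrist_force': array([-0.22990751, -1.16084005,  0.49626223]), 'moment': array([ 0.00139749,  0.00576525, -0.01608958]), 'grasp_force': 0.0, 'grip_width': 0.9966012907280234} 18.700000000000003
top {'intrinsics': array([[595.80430179,   0.        , 332.16445452],
       [  0.        , 595.80430179, 242.56070111],
       [  0.        ,   0.        ,   1.        ]]), 'R': array([[ 0.01711806, -0.99984165, -0.00486344],
       [-0.9912116 , -0.01633176, -0.13127392],
       [ 0.13117371,  0.00706785, -0.9913342 ]]), 't': array([  50.25544878,  493.07863129, 1699.42048689])}
side {'intrinsics': array([[599.47846865,   0.        , 316.40649783],
       [  0.        , 599.47846865, 244.99885068],
       [  0.        ,   0.        ,   1.        ]]), 'R': array([[-0.84952996, -0.52740124,  0.01211495],
       [-0.40425321,  0.63606691, -0.65726573],
       [ 0.33893684, -0.56326444, -0.75356154]]), 't': array([ 410.57900145,  237.37706993, 1527.68931443])}
```

View pics/top0.png

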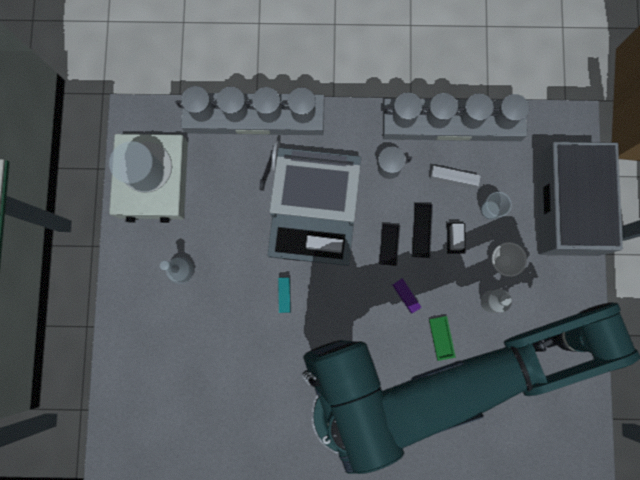

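View pics/side0.png

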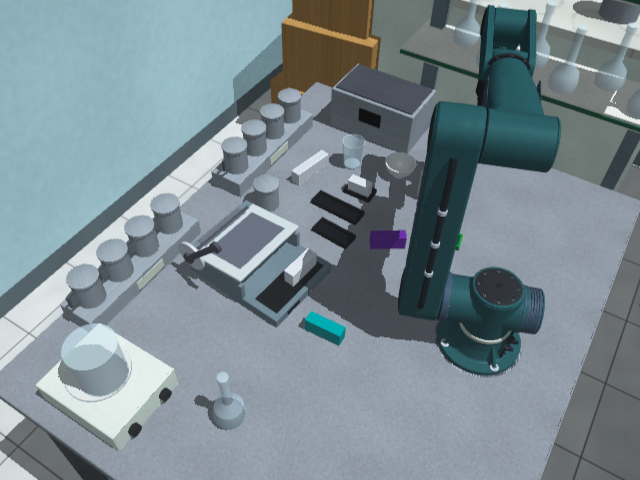

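The top view shows the photometer at about (315,205) and the block on its deck at (325,243). The middle-length nest is at (390,243), the long one at (422,230) and the short one, holding its block, at (456,237). The index arm is at (268,165). The side view shows the block at (300,265), the arm at (205,250) and the mid nest at (333,233).

```bash
cat > h.py <<'E'
import numpy as np,cv2
def load(f):
    z=np.load(f); return z['p'],z['d'],z
def cloud(d,c):
    v,u=np.mgrid[:480,:640]; K=c['intrinsics']
    X=np.stack([(u-K[0,2])/K[0,0]*d,(v-K[1,2])/K[1,1]*d,d],-1)-c['t']
    W=X@c['R']; W[d<=0]=np.nan; return W
def proj(P,c):
    q=np.atleast_2d(P)@c['R'].T+c['t']; q=q@c['intrinsics'].T; return q[:,:2]/q[:,2:]
def onplane(uv,z,c):
    uv=np.atleast_2d(uv); r=np.c_[uv,np.ones(len(uv))]@np.linalg.inv(c['intrinsics']).T@c['R']
    o=-c['R'].T@c['t']; return (o+r*((z-o[2])/r[:,2])[:,None])[:,:2]
def blobs(m,amin=40):
    n,l,s,_=cv2.connectedComponentsWithStats(m.astype(np.uint8)); return [l==i for i in range(1,n) if s[i,4]>=amin]
def rect(xy): # centre, long, short, long-axis angle (rad)
    (c,(w,h),a)=cv2.minAreaRect(xy.astype(np.float32)); a=np.radians(a)
    if w<h: w,h,a=h,w,a+np.pi/2
    return np.round(c,1),round(w,1),round(h,1),round((a+np.pi/2)%np.pi-np.pi/2,4)
def outline(m,z,c):
    k=cv2.findContours(m.astype(np.uint8),cv2.RETR_EXTERNAL,cv2.CHAIN_APPROX_NONE)[0]
    return rect(onplane(max(k,key=len)[:,0,:],z,c))
E
python3 - <<'E'
from h import *
for n in("top","side"):
    p,d,c=load(n+"0.npz"); W=cloud(d,c); g=p.max(-1).astype(int); sat=g-p.min(-1)
    roi=(W[...,0]>380)&(W[...,0]<900)&(W[...,1]>-350)&(W[...,1]<300)
    print(n,'dark')
    for b in blobs(roi&(g<45)): 
        z=np.nanmedian(W[b][:,2]); print(b.sum(),np.argwhere(b).mean(0).round()[::-1],'z',np.nanpercentile(W[b][:,2],[5,50,95]).round(1),outline(b,16,c))
    print('bright')
    for b in blobs(roi&(g>150)&(sat<30)):
        z=np.nanpercentile(W[b][:,2],80); print(b.sum(),np.argwhere(b).mean(0).round()[::-1],'z',np.nanpercentile(W[b][:,2],[5,50,95]).round(1),outline(b,z,c))
    print('height 60..100 pieces')
    for b in blobs(roi&(W[...,2]>60)&(W[...,2]<100)):
        print(b.sum(),np.argwhere(b).mean(0).round()[::-1],'z',np.nanpercentile(W[b][:,2],[5,50,95]).round(1),rect(W[b][:,:2]))
    cv2.imwrite(f"pics/{n}_z.png",cv2.resize(p[110:320,180:500] if n=="top" else p[150:330,160:420],None,fx=2.5,fy=2.5)[:,:,::-1])
E
```

```text
top dark
70 [267. 171.] z [124.5 164.5 219. ] (array([709.2, 256.7]), 75.9, 10.7, np.float64(-0.3052))
929 [422. 230.] z [-3.4  4.7 18.3] (array([ 536.4, -203.8]), 162.2, 52.7, np.float64(-0.0275))
698 [389. 244.] z [-3.5  5.2 18.6] (array([ 492.5, -109.4]), 122.2, 52.3, np.float64(-0.0759))
169 [452. 242.] z [-2.4 10.9 19. ] (array([ 515.2, -303. ]), 92.5, 55.6, np.float64(-0.0079))
1158 [305. 243.] z [22.8 29.4 36.6] (array([491.5, 122.6]), 201.4, 74.8, np.float64(1.4753))
bright
1670 [315. 193.] z [ 87.   99.5 109.4] (array([634.6, 109.9]), 233.8, 159.9, np.float64(1.4672))
395 [453. 175.] z [36.2 43.1 50.4] (array([ 695.1, -292.7]), 121.4, 29.4, np.float64(1.3733))
173 [458. 233.] z [40.3 47.2 53.7] (array([ 522.2, -302.1]), 55.9, 25.9, np.float64(-0.0095))
233 [319. 241.] z [66.2 73.2 79.4] (array([484.8,  81.8]), 95.3, 30.2, np.float64(1.4667))
height 60..100 pieces
138 [274. 115.] z [63.2 81.3 98.1] (array([862.2, 233. ]), 94.7, 33.6, np.float64(-1.2755))
108 [304. 117.] z [62.4 81.  98.1] (array([857.9, 147.9]), 70.4, 34.0, np.float64(-1.4293))
137 [400. 120.] z [62.6 80.6 98
[... 2209 characters left out ...]
y([ 849.5, -248.5]), 94.0, 40.7, np.float64(1.4016))
248 [236. 166.] z [62.8 82.4 97.9] (array([ 856.9, -141.2]), 111.8, 52.5, np.float64(1.2407))
512 [266. 185.] z [64.6 89.7 96.7] (array([ 731.6, -111.3]), 89.4, 77.5, np.float64(-0.6883))
2685 [230. 238.] z [71.3 93.4 99.2] (array([673.8, 106.9]), 266.8, 214.6, np.float64(-1.5467))
266 [170. 225.] z [61.7 80.4 97.9] (array([864.6, 166.5]), 78.3, 35.4, np.float64(0.9156))
52 [295. 234.] z [62.  74.1 88.1] (array([547.9,   9.2]), 28.0, 22.1, np.float64(-0.9593))
290 [146. 248.] z [61.6 81.3 98.5] (array([864.8, 257.8]), 88.6, 47.5, np.float64(1.2262))
463 [300. 263.] z [63.6 73.9 79. ] (array([484.4,  81.6]), 105.8, 36.9, np.float64(1.4651))
```

View pics/top_z.png

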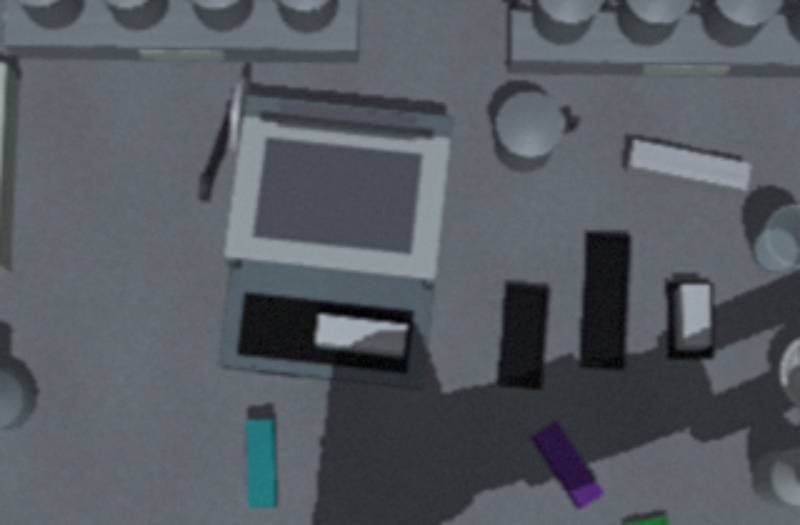

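View pics/side_z.png

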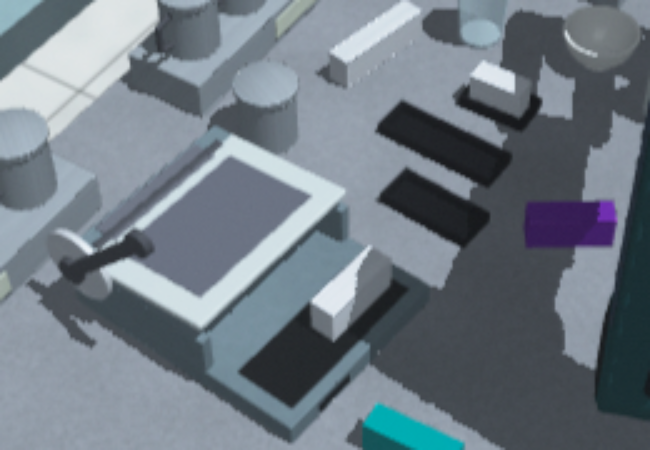

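Block (485, 81), nest and lid are all visible in both views, and the two agree. Next I'll fit the lid plane, the meter frame and the index arm angle.

```bash
python3 - <<'E'
from h import *
for n in("top","side"):
    p,d,c=load(n+"0.npz"); W=cloud(d,c); g=p.max(-1).astype(int); X=W[...,0];Y=W[...,1];Z=W[...,2]
    yaw=-0.104; ex=np.array([np.cos(yaw),np.sin(yaw)]); ey=np.array([-ex[1],ex[0]])
    # table check & deck
    print(n,'table z',np.nanmedian(Z[(X>560)&(X<640)&(Y>-80)&(Y<-40)]).round(2))
    k=(X>575)&(X<690)&(Y>30)&(Y<190)&(Z>75)&(Z<150)
    P=W[k]; A=np.c_[P[:,:2],np.ones(len(P))]; s=np.linalg.lstsq(A,P[:,2],rcond=None)[0]
    print('lid plane slopes',s[:2].round(3),'z at x=560,y=118',(s@[560,118,1]).round(1),'at 720,100',(s@[720,100,1]).round(1))
    # lid points: near plane
    r=np.abs(Z-(s[0]*X+s[1]*Y+s[2]))<12
    m=r&(X>530)&(X<760)&(Y>-40)&(Y<260)&(Z>70)
    q=W[m][:,:2]@np.c_[ex,ey]
    print('lid extents along ex,ey',np.percentile(q,[1,3,97,99],axis=0).round(1).tolist())
    k=(X>480)&(X<530)&(Y>150)&(Y<200); print('deck',np.nanmedian(Z[k]).round(1))
    k=(X>620)&(X<800)&(Y>215)&(Y<300)&(Z>110)&(Z<300)
    q=W[k]; L=np.c_[q[:,:2]@np.c_[ex,ey],q[:,2]]
    mu=L.mean(0); v=np.linalg.svd(L-mu)[2][0]; print('arm n',len(L),'mean',mu.round(1),'dir',v.round(3),'angle',np.arctan2(abs(v[2]),abs(v[0])).round(3),'z max',np.percentile(L[:,2],[90,97,100]).round(1), 'x min',L[:,0].min().round(1),'y',np.percentile(L[:,1],[5,50,95]).round(1))
    top=L[L[:,2]>np.percentile(L[:,2],80)]; print('tip mean',top.mean(0).round(1))
E
```

```text
top table z -1.65
lid plane slopes [-0.103  0.009] z at x=560,y=118 106.2 at 720,100 89.7
lid extents along ex,ey [[540.9, 57.5], [544.3, 62.2], [727.0, 288.9], [731.5, 294.1]]
deck 29.3
arm n 215 mean [662.7 304.3 151.9] dir [-0.762  0.054  0.645] angle 0.703 z max [213.5 223.5 229.1] x min 591.0 y [295.8 304.2 312.9]
tip mean [604.3 307.2 210.1]
side table z 0.32
lid plane slopes [-0.101  0.008] z at x=560,y=118 107.6 at 720,100 91.3
lid extents along ex,ey [[539.7, 57.9], [541.9, 63.0], [725.9, 294.3], [730.9, 310.8]]
deck 30.9
arm n 284 mean [659.5 308.2 153. ] dir [-0.782  0.07   0.62 ] angle 0.67 z max [206.8 223.2 227.5] x min 591.7 y [297.  311.5 314.5]
tip mean [600.6 311.7 208.9]
```

Emit:
carry_out --targets '[[[0, 0, 0, 0, 0, -1, 0.2], [0, 0, 0, 0, 0, -1, 0.2], [0, 0, 0, 0, 0, -1, 0.2], [0, 0, 0, 0, 0, -1, 0.2], [0, 0, 0, 0, 0, -1, 0.2], [0, 0, 0, 0, 0, -1, 0.2], [0, 0, 0, 0, 0, -1, 0.2], [0, 0, 0, 0, 0, -1, 0.2], [0, 0, 0, 0, 0, -1, 0.2], [0, 0, 0, 0, 0, -1, 0.2]]]' --newtons 40

```text
time_s: 1.35
position: [245.0, -492.1, 230.6]
orientation: [-0.001, 0.743, 0.669, 0.0]
wrist_force: [0.5, -0.7, -0.9]
grip_width: 0.601
grasp_force: 0.0
```

```bash
cat > go.py <<'E'
import sys,numpy as np
from scipy.spatial.transform import Rotation as R
from cell import manip
def go(x,y,z,yaw,tilt=0):
    s=manip.sense(); q=s['orientation']; C=R.from_quat(q,scalar_first=True)
    T=R.from_euler('z',yaw)*R.from_euler('x',np.pi)*R.from_euler('y',tilt)
    d=np.array([x,y,z])-s['position']
    print('t',round(s['time_s'],2),'pos',s['position'].round(1),'j',s['qpos'].round(2),'F',s['wrist_force'].round(1),'grip',round(s['grip_width'],3),round(s['grasp_force'],1))
    print('shift now (units)',(C.inv().apply(d)/60).round(3),'turn (units)',((C.inv()*T).as_rotvec()/.1).round(2),'shift after turn',(T.inv().apply(d)/60).round(3))
if __name__=="__main__": go(*map(float,sys.argv[1:]))
E
python3 go.py 485 81 150 1.466; python3 - <<'E'
from h import *
for n in("top","side"):
    p,d,c=load(n+"0.npz"); W=cloud(d,c); yaw=-0.104; ex=np.array([np.cos(yaw),np.sin(yaw)]); ey=np.array([-ex[1],ex[0]])
    U=W[...,:2]@np.c_[ex,ey]; Z=W[...,2]; dx=710.5-U[...,0]; r=np.hypot(dx,Z-85); a=np.arctan2(Z-85,dx)
    k=(U[...,1]>292)&(U[...,1]<322)&(Z>100)
    for lo,hi in((60,100),(100,145),(145,190)):
        m=k&(r>lo)&(r<hi)&(a>.2)&(a<1.6); print(n,lo,m.sum(),np.percentile(a[m],[10,50,90]).round(3))
E
```

```text
t 1.35 pos [ 245.  -492.1  230.6] j [-1.21  0.09  1.37 -0.    1.68 -1.11] F [ 0.5 -0.7 -0.9] grip 0.601 0.0
shift now (units) [9.919 2.972 1.353] turn (units) [-0.01 -0.01 -0.01] shift after turn [9.918 2.98  1.344]
top 60 33 [0.741 0.881 0.908]
top 100 41 [0.79  0.862 0.885]
top 145 65 [0.769 0.848 0.89 ]
side 60 44 [0.728 0.816 0.904]
side 100 57 [0.769 0.831 0.876]
side 145 114 [0.758 0.821 0.878]
```

Emit:
carry_out --targets '[[[0.99, 0.297, 0, 0, 0, 0, 0.2], [0.99, 0.297, 0, 0, 0, 0, 0.2], [0.99, 0.297, 0, 0, 0, 0, 0.2], [0.99, 0.297, 0, 0, 0, 0, 0.2], [0.99, 0.297, 0, 0, 0, 0, 0.2], [0.99, 0.297, 0, 0, 0, 0, 0.2], [0.99, 0.297, 0, 0, 0, 0, 0.2], [0.99, 0.297, 0, 0, 0, 0, 0.2], [0.99, 0.297, 0, 0, 0, 0, 0.2], [0.99, 0.297, 0, 0, 0, 0, 0.2]]]'

```text
time_s: 2.6
position: [487.1, 80.7, 231.0]
orientation: [0.0, 0.745, 0.668, -0.0]
wrist_force: [1.7, 0.4, -0.4]
grip_width: 0.599
grasp_force: 0.0
```

Emit:
carry_out --targets '[[[0, 0, 0.6, 0, 0, 0, 0.2], [0, 0, 0.6, 0, 0, 0, 0.2], [0, 0, 0, 0, 0, 0, 0.2], [0, 0, 0, 0, 0, 0, 0.2]]]'

```text
time_s: 3.1
position: [487.4, 78.5, 160.5]
orientation: [0.001, 0.745, 0.667, 0.001]
wrist_force: [0.4, -0.7, 0.5]
grip_width: 0.603
grasp_force: 0.0
```

```bash
python3 go.py 485 81 44 1.466
```

```text
t 3.1 pos [487.4  78.5 160.5] j [ 0.04 -0.01  1.62 -0.    1.54  0.15] F [ 0.4 -0.7  0.5] grip 0.603 0.0
shift now (units) [ 0.036 -0.047  1.941] turn (units) [ 0.02 -0.   -0.04] shift after turn [ 0.037 -0.044  1.941]
```

Emit:
carry_out --targets '[[[0.036, -0.045, 0.5, 0, 0, 0, 0.2], [0, 0, 0.5, 0, 0, 0, 0.2], [0, 0, 0.5, 0, 0, 0, 0.2], [0, 0, 0.3, 0, 0, 0, 0.2], [0, 0, 0.14, 0, 0, 0, 0.2], [0, 0, 0, 0, 0, 0, 0.2], [0, 0, 0, 0, 0, 0, 0.2]]]'

```text
time_s: 3.98
position: [485.6, 81.1, 44.5]
orientation: [0.001, 0.745, 0.667, 0.001]
wrist_force: [0.1, 0.7, -0.5]
grip_width: 0.6
grasp_force: 0.0
```

```bash
python3 go.py 485 81 44 1.466; python3 - <<'E'
from cell import manip
import cv2,numpy as np
p,_=manip.camera("side"); cv2.imwrite("pics/s1.png",cv2.resize(p[150:330,200:440],None,fx=3,fy=3)[:,:,::-1])
E
```

```text
t 3.98 pos [485.6  81.1  44.5] j [ 0.05  0.07  1.77 -0.    1.3   0.16] F [ 0.1  0.7 -0.5] grip 0.6 0.0
shift now (units) [-0.003 -0.01   0.008] turn (units) [ 0.03 -0.   -0.04] shift after turn [-0.003 -0.01   0.008]
```

View pics/s1.png

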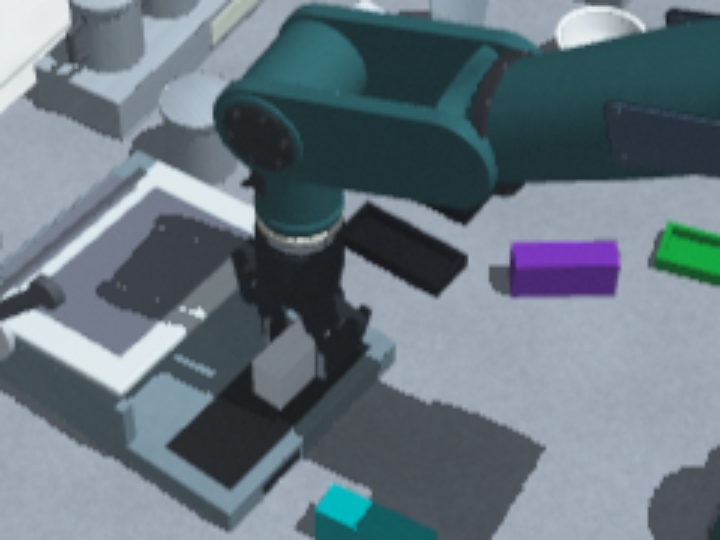

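The block stands between the two fingers at crop (285,365), so I close, then lift.

Emit:
carry_out --targets '[[[0, 0, 0, 0, 0, 0, -1], [0, 0, 0, 0, 0, 0, -1], [0, 0, 0, 0, 0, 0, -1], [0, 0, 0, 0, 0, 0, -1], [0, 0, 0, 0, 0, 0, -1], [0, 0, 0, 0, 0, 0, -1]]]' --newtons 50

```text
time_s: 4.78
position: [485.4, 81.1, 44.0]
orientation: [0.001, 0.745, 0.668, 0.001]
wrist_force: [0.8, 0.0, 5.1]
grip_width: 0.37
grasp_force: 51.1
```

Emit:
carry_out --targets '[[[0, 0, -0.4, 0, 0, 0, -1], [0, 0, -0.8, 0, 0, 0, -1], [0, 0, -0.8, 0, 0, 0, -1], [0, 0, 0, 0, 0, 0, -1], [0, 0, 0, 0, 0, 0, -1]]]'

```text
time_s: 5.4
position: [482.6, 81.1, 160.0]
orientation: [-0.002, 0.745, 0.668, -0.002]
wrist_force: [-0.4, 0.1, -4.2]
grip_width: 0.368
grasp_force: 50.9
```

```bash
python3 go.py 493 -110 150 -0.075; python3 - <<'E'
from h import *
from cell import manip
for n in("top","side"):
    p,d=manip.camera(n); c=manip.camera_info(n); W=cloud(d,c); g=p.max(-1).astype(int); sat=g-p.min(-1)
    X=W[...,0];Y=W[...,1];Z=W[...,2]
    k=(np.abs(X-485)<45)&(np.abs(Y-81)<75)&(Z>80)&(Z<180)&(g>80)&(sat<25)
    for b in blobs(k,30): print(n,b.sum(),rect(W[b][:,:2]),np.percentile(W[b],[3,97],axis=0).round(1).tolist())
    if n=="side": cv2.imwrite("pics/s2.png",cv2.resize(p[150:330,200:440],None,fx=3,fy=3)[:,:,::-1])
E
```

```text
t 5.4 pos [482.6  81.1 160. ] j [ 0.05 -0.02  1.62 -0.    1.54  0.16] F [-0.4  0.1 -4.2] grip 0.368 50.9
shift now (units) [-3.147  0.52   0.167] turn (units) [-0.04  0.05 15.37] shift after turn [0.412 3.163 0.167]
side 186 (array([473.6, 114.2]), 58.4, 30.0, np.float64(0.8456)) [[462.9, 90.6, 146.6], [501.9, 131.9, 178.6]]
```

View pics/s2.png

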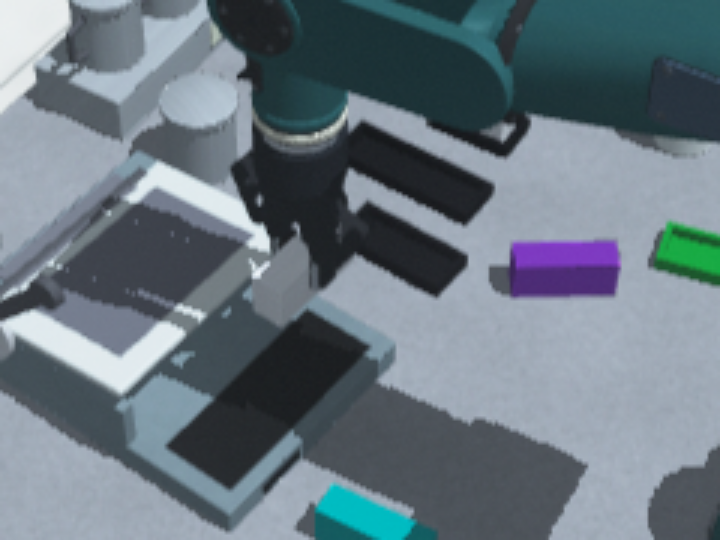

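Emit:
carry_out --targets '[[[0, 0, 0, 0, 0, 1, -1], [0, 0, 0, 0, 0, 1, -1], [0, 0, 0, 0, 0, 1, -1], [0, 0, 0, 0, 0, 1, -1], [0, 0, 0, 0, 0, 1, -1], [0, 0, 0, 0, 0, 1, -1], [0, 0, 0, 0, 0, 1, -1], [0, 0, 0, 0, 0, 1, -1]]]'

```text
time_s: 6.5
position: [482.9, 81.0, 160.0]
orientation: [-0.001, 0.946, 0.323, -0.003]
wrist_force: [-0.7, 0.9, -4.1]
grip_width: 0.367
grasp_force: 50.7
```

Emit:
carry_out --targets '[[[0, 0, 0, 0, 0, 1, -1], [0, 0, 0, 0, 0, 1, -1], [0, 0, 0, 0, 0, 1, -1], [0, 0, 0, 0, 0, 1, -1], [0, 0, 0, 0, 0, 1, -1], [0, 0, 0, 0, 0, 1, -1], [0, 0, 0, 0, 0, 1, -1], [0, 0, 0, 0, 0, 0.4, -1], [0, 0, 0, 0, 0, 0, -1]]]'

```text
time_s: 7.62
position: [483.1, 81.1, 160.5]
orientation: [0.0, 0.999, -0.039, -0.002]
wrist_force: [1.1, -0.2, -4.3]
grip_width: 0.365
grasp_force: 50.7
```

```bash
python3 go.py 493 -110 110 -0.075
```

```text
t 7.62 pos [483.1  81.1 160.5] j [ 0.05 -0.02  1.62 -0.    1.54  1.7 ] F [ 1.1 -0.2 -4.3] grip 0.365 50.7
shift now (units) [0.416 3.161 0.841] turn (units) [ 0.01  0.05 -0.03] shift after turn [0.403 3.163 0.841]
```

Emit:
carry_out --targets '[[[0.1, 0.79, 0, 0, 0, 0, -1], [0.1, 0.79, 0, 0, 0, 0, -1], [0.1, 0.79, 0, 0, 0, 0, -1], [0.11, 0.79, 0, 0, 0, 0, -1], [0, 0, 0.6, 0, 0.05, 0, -1], [0, 0, 0.5, 0, 0, 0, -1], [0, 0, 0, 0, 0, 0, -1], [0, 0, 0, 0, 0, 0, -1], [0, 0, 0, 0, 0, 0, -1]]]'

```text
time_s: 8.75
position: [495.5, -110.0, 98.8]
orientation: [0.001, 0.999, -0.039, 0.004]
wrist_force: [-0.1, -0.8, -4.3]
grip_width: 0.371
grasp_force: 51.4
```

```bash
python3 go.py 493 -110 25 -0.075;  python3 - <<'E'
from h import *
from cell import manip
for n in("top","side"):
    p,d=manip.camera(n); c=manip.camera_info(n); W=cloud(d,c); g=p.max(-1).astype(int); sat=g-p.min(-1)
    X=W[...,0];Y=W[...,1];Z=W[...,2]
    k=(np.abs(X-493)<75)&(np.abs(Y+110)<50)&(Z>50)&(Z<130)&(g>80)&(sat<25)
    for b in blobs(k,30): print(n,b.sum(),rect(W[b][:,:2]),np.percentile(W[b],[3,97],axis=0).round(1).tolist())
    if n=="side": cv2.imwrite("pics/s3.png",cv2.resize(p[130:310,240:480],None,fx=3,fy=3)[:,:,::-1])
E
```

```text
t 8.75 pos [ 495.5 -110.    98.8] j [-0.33  0.05  1.67  0.    1.41  1.32] F [-0.1 -0.8 -4.3] grip 0.371 51.4
shift now (units) [-0.051  0.002  1.229] turn (units) [ 0.01 -0.08 -0.03] shift after turn [-0.041  0.003  1.23 ]
top 107 (array([ 458.6, -106.1]), 31.4, 30.5, np.float64(1.4577)) [[443.6, -120.1, 96.9], [472.7, -90.0, 129.6]]
side 349 (array([ 490.8, -111.8]), 103.3, 54.4, np.float64(-0.1772)) [[443.6, -121.3, 86.1], [542.2, -87.7, 129.5]]
```

View pics/s3.png

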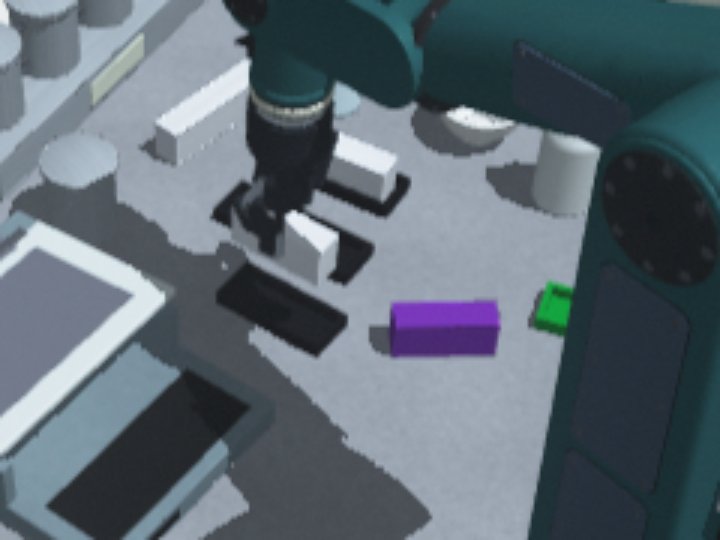

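The block is held over the mid nest, directly above it in the picture at (285,308) and parallel to it, with measured ends at x 443.6 and 542.2. I'll descend now.

Emit:
carry_out --targets '[[[0, 0, 0.4, 0, -0.06, -0.03, -1], [0, 0, 0.4, 0, 0, 0, -1], [0, 0, 0.3, 0, 0, 0, -1], [0, 0, 0, 0, 0, 0, -1], [0, 0, 0, 0, 0, 0, -1]]]'

```text
time_s: 9.48
position: [495.3, -110.1, 32.3]
orientation: [0.0, 0.999, -0.037, 0.001]
wrist_force: [0.3, -0.3, -3.9]
grip_width: 0.366
grasp_force: 51.3
```

```bash
python3 go.py 495 -110 18 -0.075
```

```text
t 9.47 pos [ 495.3 -110.1   32.3] j [-0.33  0.12  1.74 -0.    1.28  1.32] F [ 0.3 -0.3 -3.9] grip 0.366 51.3
shift now (units) [-0.006 -0.002  0.238] turn (units) [ 0.01 -0.01  0.  ] shift after turn [-0.005 -0.001  0.238]
```

Emit:
carry_out --targets '[[[0, 0, 0.07, 0, 0, 0, -1], [0, 0, 0.07, 0, 0, 0, -1], [0, 0, 0, 0, 0, 0, -1], [0, 0, 0, 0, 0, 0, -1]]]'

```text
time_s: 9.98
position: [494.3, -109.9, 22.5]
orientation: [0.0, 0.999, -0.038, -0.001]
wrist_force: [0.8, -0.2, -4.4]
grip_width: 0.366
grasp_force: 51.4
```

Emit:
carry_out --targets '[[[0, 0, 0.04, 0, 0, 0, -1], [0, 0, 0, 0, 0, 0, -1], [0, 0, 0, 0, 0, 0, -1]]]'

```text
time_s: 10.35
position: [494.3, -109.9, 20.1]
orientation: [0.0, 0.999, -0.038, -0.0]
wrist_force: [-0.4, 0.5, -4.1]
grip_width: 0.368
grasp_force: 51.4
```

No contact yet, so I continue in 1.2 mm steps.

Emit:
carry_out --targets '[[[0, 0, 0.02, 0, 0, 0, -1], [0, 0, 0, 0, 0, 0, -1], [0, 0, 0, 0, 0, 0, -1]]]'

```text
time_s: 10.72
position: [494.3, -109.8, 18.9]
orientation: [0.0, 0.999, -0.038, -0.0]
wrist_force: [0.1, 0.4, -4.6]
grip_width: 0.371
grasp_force: 51.4
```

Emit:
carry_out --targets '[[[0, 0, 0.02, 0, 0, 0, -1], [0, 0, 0, 0, 0, 0, -1], [0, 0, 0, 0, 0, 0, -1]]]'

```text
time_s: 11.1
position: [494.5, -109.9, 18.0]
orientation: [0.0, 0.999, -0.038, -0.0]
wrist_force: [-1.1, 0.1, -2.9]
grip_width: 0.366
grasp_force: 51.7
```

Emit:
carry_out --targets '[[[0, 0, 0.015, 0, 0, 0, -1], [0, 0, 0, 0, 0, 0, -1], [0, 0, 0, 0, 0, 0, -1]]]'

```text
time_s: 11.48
position: [494.5, -109.9, 17.9]
orientation: [0.0, 0.999, -0.038, -0.0]
wrist_force: [-3.4, 0.0, 5.9]
grip_width: 0.369
grasp_force: 52.7
```

Emit:
carry_out --targets '[[[0, 0, 0, 0, 0, 0, -0.1], [0, 0, 0, 0, 0, 0, 0.1], [0, 0, 0, 0, 0, 0, 0.2], [0, 0, 0, 0, 0, 0, 0.2], [0, 0, -0.3, 0, 0, 0, 0.2], [0, 0, -0.8, 0, 0, 0, 0.2], [0, 0, -1, 0, 0, 0, 0.2], [0, 0, -1, 0, 0, 0, 0.2], [0, 0, -0.4, 0, 0, 0, 0]]]'

```text
time_s: 12.6
position: [496.1, -110.4, 231.9]
orientation: [0.001, 0.999, -0.038, 0.003]
wrist_force: [0.4, 0.6, 0.6]
grip_width: 0.501
grasp_force: 0.0
```

```bash
python3 - <<'E'
from h import *
from cell import manip
for n in("top","side"):
    p,d=manip.camera(n); c=manip.camera_info(n); W=cloud(d,c); g=p.max(-1).astype(int); sat=g-p.min(-1)
    X=W[...,0];Y=W[...,1];Z=W[...,2]
    k=(np.abs(X-493)<75)&(np.abs(Y+110)<40)&(Z>30)&(Z<80)&(sat<25)
    for b in blobs(k,30): print(n,b.sum(),rect(W[b][:,:2]),np.percentile(W[b],[3,50,97],axis=0).round(1).tolist())
    k=(np.abs(X-493)<80)&(np.abs(Y+110)<45)&(g<45)&(Z<30)
    for b in blobs(k,100): print('dark',outline(b,16,c))
    if n=="side": cv2.imwrite("pics/s4.png",cv2.resize(p[130:310,240:480],None,fx=3,fy=3)[:,:,::-1])
E
python3 go.py 500 113 200 -0.104 0
```

```text
top 283 (array([ 480.6, -107.8]), 76.3, 32.1, np.float64(-0.0779)) [[444.3, -122.8, 35.1], [477.4, -106.5, 47.0], [513.4, -91.6, 55.1]]
dark (array([ 474.6, -105.8]), 81.3, 49.1, np.float64(-0.0594))
side 424 (array([ 492.5, -108.2]), 105.4, 40.6, np.float64(-0.0741)) [[444.1, -125.1, 31.8], [490.5, -102.8, 47.4], [540.9, -90.0, 53.8]]
dark (array([ 489.7, -101.8]), 119.8, 57.0, np.float64(-0.078))
t 12.7 pos [ 496.3 -110.4  231.1] j [-0.33 -0.01  1.47 -0.    1.67  1.32] F [ 0.3 -0.4  0.3] grip 0.496 0.0
shift now (units) [-0.222 -3.719  0.508] turn (units) [ 0.02 -0.07  0.29] shift after turn [-0.326 -3.71   0.519]
```

View pics/s4.png

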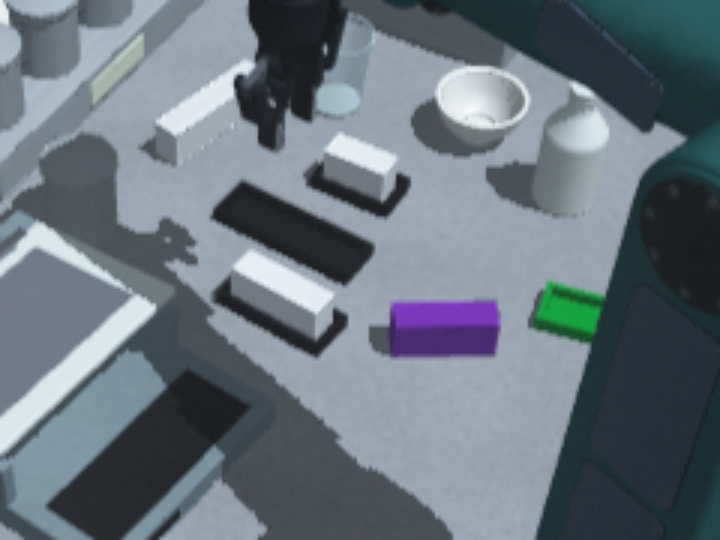

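The block sits flat in its nest at crop (280,295), with the gripper clear. Now the lid.

Emit:
carry_out --targets '[[[-0.1, -0.8, 0, 0, 0, 0.3, -1], [-0.2, -0.8, 0, 0, 0, 0, -1], [-0.2, -0.8, 0, 0, 0, 0, -1], [-0.2, -0.8, 0, 0, 0, 0, -1], [-0.2, -0.7, 0, 0, 0, 0, -1], [0, 0, 0, 0, 0, 0, -1], [0, 0, 0, 0, 0, 0, -1]]]'

```text
time_s: 13.58
position: [463.4, 128.1, 225.2]
orientation: [0.001, 0.999, -0.052, -0.002]
wrist_force: [-0.0, -0.3, -0.1]
grip_width: -0.0
grasp_force: 0.0
```

Emit:
carry_out --targets '[[[0, 0, 0, 0, 1, 0, -1], [0, 0, 0, 0, 1, 0, -1], [0, 0, 0, 0, 1, 0, -1], [0, 0, 0, 0, 1, 0, -1], [0, 0, 0, 0, 1, 0, -1], [0, 0, 0, 0, 1, 0, -1], [0, 0, 0, 0, 1, 0, -1], [0, 0, 0, 0, 1, 0, -1], [0, 0, 0, 0, 1, 0, -1], [0, 0, 0, 0, 1, 0, -1]]]'

```text
time_s: 14.82
position: [463.9, 127.0, 226.2]
orientation: [0.026, 0.876, -0.047, 0.479]
wrist_force: [0.6, 0.7, -0.7]
grip_width: 0.001
grasp_force: 0.0
```

```bash
python3 go.py 456 129 110 -0.104 1.0
```

```text
t 14.82 pos [463.9 127.  226.2] j [ 0.45 -0.6   2.21 -0.72  0.75  2.47] F [ 0.6  0.7 -0.7] grip 0.001 0.0
shift now (units) [-1.705 -0.021  0.93 ] turn (units) [ 0.03 -0.02 -0.01] shift after turn [-1.703 -0.02   0.934]
```

Emit:
carry_out --targets '[[[0.27, 0, 0.42, 0, 0, 0, -1], [0.27, 0, 0.42, 0, 0, 0, -1], [0, 0, 0, 0, 0, 0, -1]]]'

```text
time_s: 15.2
position: [524.4, 120.0, 225.8]
orientation: [0.027, 0.877, -0.048, 0.477]
wrist_force: [0.0, 0.0, -0.7]
grip_width: -0.003
grasp_force: 0.0
```

```bash
python3 go.py 522 122 150 -0.104 1.0
```

```text
t 15.2 pos [524.4 120.  225.8] j [ 0.34 -0.45  2.13 -0.67  0.63  2.4 ] F [ 0.   0.  -0.7] grip -0.003 0.0
shift now (units) [-1.084 -0.031  0.648] turn (units) [ 0.05  0.03 -0.02] shift after turn [-1.086 -0.029  0.645]
```

```bash
cat > kin.py <<'E'
import numpy as np
from scipy.optimize import least_squares
from scipy.spatial.transform import Rotation as R
D=[((244.9,-491.9,230.1),-.075+.5368,0,(-1.212,.088,1.372,0,1.684,-.103)),
((487.4,78.5,160.5),1.466,0,(.04,-.01,1.62,0,1.54,.15)),((485.6,81.1,44.5),1.466,0,(.05,.07,1.77,0,1.30,.16)),
((495.5,-110,98.8),-.075,0,(-.33,.05,1.67,0,1.41,1.32)),((495.3,-110.1,32.3),-.075,0,(-.33,.12,1.74,0,1.28,1.32)),((496.3,-110.4,231.1),-.075,0,(-.33,-.01,1.47,0,1.67,1.32)),
((463.9,127,226.2),-.104,1.0,(.45,-.6,2.21,-.72,.75,2.47)),((524.4,120,225.8),-.104,1.0,(.34,-.45,2.13,-.67,.63,2.4))]
def fk(q,k):
    a,h,L1,L2,e,Lt,oy,w=k
    A=R.from_euler('z',q[0])*R.from_euler('y',q[1]); p=R.from_euler('z',q[0]).apply([a,oy,0])+[0,0,h]
    p=p+A.apply([0,0,L1]); A=A*R.from_euler('y',q[2]); p=p+A.apply([e,0,L2])
    A=A*R.from_euler('z',q[3]); p=p+A.apply([0,w,0]); A=A*R.from_euler('y',q[4]); p=p+A.apply([0,0,Lt]); A=A*R.from_euler('z',q[5])
    return p,A
def fit():
    f=lambda k:np.concatenate([fk(q,k)[0]-np.array(x) for x,_,_,q in D])
    return least_squares(f,[0,300,400,400,0,200,30,20],loss='soft_l1',f_scale=5)
def ori(yaw,tilt): return R.from_euler('z',yaw)*R.from_euler('x',np.pi)*R.from_euler('y',tilt)
LO=np.array([-3.1,-.76,.27,-1.08,.17,-2.57]);HI=np.array([3.1,2.03,2.55,4.22,2.65,2.57])
def ik(p,yaw,tilt,k,off,q0=(.2,-.2,2.1,0,.6,1.8)):
    T=ori(yaw,tilt)
    def f(q):
        P,A=fk(q,k); return np.r_[(P-p)/100,((A*off).inv()*T).as_rotvec()]
    s=least_squares(f,q0,bounds=(LO,HI)); return s.x,np.abs(s.fun).max()
s=fit()
K=s.x
off=fk(D[5][3],K)[1].inv()*ori(-.075,0)
if __name__=="__main__":
    print(K.round(1),'res',s.fun.reshape(-1,3).round(0).tolist()); print('off',off.as_rotvec().round(2),(( fk(D[7][3],K)[1]*off).inv()*ori(-.104,1.)).as_rotvec().round(2))
    def w(ex,ey,z): return np.array([ex*.9946+ey*.1038,-ex*.1038+ey*.9946,z])
    for yaw in(-.104,.1,.25):
      for tilt in(.8,1.0,1.15):
        for ex,z in((480,150),(530,55),(563,55),(610,190)):
            for ey in (176,):
                q,e=ik(w(ex,ey,z),yaw,tilt,K,off); print(yaw,tilt,ex,z,q.round(2),round(e,3))
E
python3 kin.py
```

```text
[ -4.4 148.  447.9 504.1  96.9 323.3  58.7  -1.8] res [[0.0, 1.0, 0.0], [-2.0, -2.0, -4.0], [-1.0, 0.0, -0.0], [1.0, -0.0, 3.0], [1.0, 0.0, 0.0], [1.0, 0.0, 1.0], [-0.0, -1.0, 1.0], [0.0, 1.0, -1.0]]
off [ 0.01 -0.01  1.57] [ 0.    0.02 -0.  ]
-0.104 0.8 480 150 [ 0.33 -0.4   2.16 -0.51  0.69  2.29] 0.0
-0.104 0.8 530 55 [ 0.27 -0.14  2.18 -0.71  0.42  2.51] 0.0
-0.104 0.8 563 55 [ 0.24 -0.07  2.12 -0.69  0.39  2.46] 0.0
-0.104 0.8 610 190 [ 0.2  -0.15  1.88 -0.37  0.65  2.09] 0.0
-0.104 1.0 480 150 [ 0.36 -0.45  2.28 -0.81  0.51  2.57] 0.025
-0.104 1.0 530 55 [ 0.21 -0.17  2.26 -0.84  0.22  2.57] 0.103
-0.104 1.0 563 55 [ 0.18 -0.09  2.2  -0.85  0.2   2.57] 0.103
-0.104 1.0 610 190 [ 0.23 -0.18  2.02 -0.75  0.42  2.47] 0.0
-0.104 1.15 480 150 [ 0.29 -0.5   2.36 -0.86  0.34  2.57] 0.096
-0.104 1.15 530 55 [ 0.18 -0.18  2.28 -0.86  0.17  2.57] 0.228
-0.104 1.15 563 55 [ 0.17 -0.1   2.21 -0.87  0.17  2.57] 0.235
-0.104 1.15 610 190 [ 0.19 -0.2   2.09 -0.89  0.27  2.57] 0.069
0.1 0.8 480 150 [ 0.17 -0.47  2.2  -0.09  0.6   1.7 ] 0.0
0.1 0.8 530 55 [ 0.13 -0.18  2.22 -0.08  0.3   1.67] 0
[... 598 characters left out ...]
0.8 480 150 [ 0.04 -0.48  2.21  0.25  0.63  1.23] 0.0
0.25 0.8 530 55 [ 0.02 -0.19  2.22  0.49  0.35  0.95] 0.0
0.25 0.8 563 55 [ 0.01 -0.11  2.15  0.53  0.35  0.91] 0.0
0.25 0.8 610 190 [-0.01 -0.18  1.91  0.31  0.64  1.15] 0.0
0.25 1.0 480 150 [ 0.01 -0.55  2.35  0.54  0.4   0.93] 0.0
0.25 1.0 530 55 [-0.02 -0.18  2.34  1.62  0.23 -0.2 ] 0.0
0.25 1.0 563 55 [-0.03 -0.1   2.27  1.68  0.23 -0.26] 0.0
0.25 1.0 610 190 [-0.03 -0.23  2.05  0.65  0.4   0.81] 0.0
0.25 1.15 480 150 [-0.02 -0.56  2.44  1.16  0.27  0.32] 0.0
0.25 1.15 530 55 [-0.05 -0.11  2.41  2.39  0.4  -0.98] 0.0
0.25 1.15 563 55 [-0.05 -0.03  2.34  2.4   0.41 -0.99] 0.0
0.25 1.15 610 190 [-0.06 -0.23  2.15  1.31  0.29  0.15] 0.0
```

```bash
cat > lid.py <<'E'
from kin import *; import sys
from go import go
def w(ex,ey,z): return np.array([ex*.9946+ey*.1038,-ex*.1038+ey*.9946,z])
if __name__=="__main__":
    a=list(map(float,sys.argv[1:])); go(*w(*a[:3]),.25,.85)
    s=fk([0]*6,K) # keep K loaded
    from cell import manip
    print('me',np.round(manip.sense()['position'][:2]@np.array([[.9946,.1038],[-.1038,.9946]]),1))
E
python3 lid.py 485 174 150; python3 - <<'E'
from lid import *
q=(.04,-.48,2.21,.25,.63,1.23)
P=[(485,174,150),(485,174,45),(566,174,45)]+[(710.5-150*np.cos(a),174,85+150*np.sin(a)) for a in np.arange(-.2,.8,.15)]
for p in P:
    q,e=ik(w(*p),.25,.85,K,off,q); print(np.round(p,1),np.round(w(*p),1),q.round(2),round(e,3))
E
```

```text
t 15.2 pos [524.4 120.  225.8] j [ 0.34 -0.45  2.13 -0.67  0.63  2.4 ] F [ 0.   0.  -0.7] grip -0.003 0.0
shift now (units) [-1.279 -0.003  0.347] turn (units) [ 2.88 -1.45 -2.16] shift after turn [-1.197 -0.143  0.551]
me [509.1 173.8]
[485 174 150] [500.4 122.7 150. ] [ 0.02 -0.49  2.23  0.31  0.57  1.16] 0.0
[485 174  45] [500.4 122.7  45. ] [ 0.02 -0.3   2.35  0.62  0.29  0.82] 0.0
[566 174  45] [581.  114.3  45. ] [-0.01 -0.09  2.19  0.78  0.28  0.64] 0.0
[563.5 174.   55.2] [578.5 114.6  55.2] [-0.01 -0.11  2.18  0.71  0.3   0.72] 0.0
[560.7 174.   77.5] [575.7 114.9  77.5] [-0.01 -0.17  2.17  0.59  0.35  0.84] 0.0
[561.2 174.  100. ] [576.3 114.8 100. ] [-0.01 -0.2   2.15  0.51  0.4   0.93] 0.0
[565.2 174.  122.1] [580.2 114.4 122.1] [-0.01 -0.23  2.12  0.46  0.45  0.99] 0.0
[572.3 174.  143.4] [587.3 113.7 143.4] [-0.01 -0.24  2.08  0.42  0.49  1.03] 0.0
[582.6 174.  163.4] [597.5 112.6 163.4] [-0.01 -0.24  2.04  0.39  0.53  1.06] 0.0
[595.8 174.  181.6] [610.6 111.2 181.6] [-0.01 -0.22  1.99  0.37  0.57  1.08] 0.0
```

Emit:
carry_out --targets '[[[0, 0, 0, 0.72, -0.36, -0.54, -1], [0, 0, 0, 0.72, -0.36, -0.54, -1], [0, 0, 0, 0.72, -0.36, -0.54, -1], [0, 0, 0, 0.72, -0.36, -0.54, -1], [0, 0, 0, 0, 0, 0, -1], [-0.6, -0.07, 0.27, 0, 0, 0, -1], [-0.6, -0.07, 0.27, 0, 0, 0, -1], [0, 0, 0, 0, 0, 0, -1], [0, 0, 0, 0, 0, 0, -1]]]'

```text
time_s: 16.32
position: [500.1, 124.8, 151.0]
orientation: [-0.043, 0.903, 0.097, 0.416]
wrist_force: [-0.3, 0.2, 0.3]
grip_width: -0.002
grasp_force: 0.0
```

```bash
python3 lid.py 485 174 46
```

```text
t 16.32 pos [500.1 124.8 151. ] j [ 0.06 -0.49  2.24  0.21  0.55  1.29] F [-0.3  0.2  0.3] grip -0.002 0.0
shift now (units) [-1.331  0.031  1.135] turn (units) [ 0.3  -0.14 -0.22] shift after turn [-1.317  0.036  1.152]
me [484.5 176.1]
```

Emit:
carry_out --targets '[[[0, 0, 0, 0.3, -0.14, -0.22, -1], [-0.33, 0.01, 0.29, 0, 0, 0, -1], [-0.33, 0.01, 0.29, 0, 0, 0, -1], [-0.33, 0.01, 0.29, 0, 0, 0, -1], [-0.32, 0, 0.28, 0, 0, 0, -1], [0, 0, 0, 0, 0, 0, -1], [0, 0, 0, 0, 0, 0, -1]]]'

```text
time_s: 17.2
position: [501.3, 122.8, 47.2]
orientation: [-0.051, 0.904, 0.113, 0.409]
wrist_force: [1.5, -0.4, 0.5]
grip_width: -0.003
grasp_force: 0.0
```

```bash
python3 lid.py 566 174 46
```

```text
t 17.2 pos [501.3 122.8  47.2] j [ 0.02 -0.29  2.35  0.6   0.3   0.84] F [ 1.5 -0.4  0.5] grip -0.003 0.0
shift now (units) [0.81  0.466 0.955] turn (units) [ 0.   -0.01 -0.  ] shift after turn [0.811 0.466 0.954]
me [485.8 174.2]
```

Emit:
carry_out --targets '[[[0.2, 0.116, 0.24, 0, 0, 0, -1], [0.2, 0.116, 0.24, 0, 0, 0, -1], [0.2, 0.116, 0.24, 0, 0, 0, -1], [0.2, 0.116, 0.24, 0, 0, 0, -1], [0, 0, 0, 0, 0, 0, -1], [0, 0, 0, 0, 0, 0, -1]]]'

```text
time_s: 17.95
position: [579.5, 114.4, 43.9]
orientation: [-0.051, 0.904, 0.114, 0.409]
wrist_force: [0.4, 0.0, 0.6]
grip_width: 0.002
grasp_force: 0.0
```

```bash
python3 lid.py 564 174 70; python3 - <<'E'
from lid import *
T=ori(.25,.85); a=np.arange(-.1,.95,.1)
P=[w(710.5-150*np.cos(x),174,85+150*np.sin(x)) for x in a]
for x,p,n in zip(a,P,P[1:]): print(round(x,1),'from',p.round(0),(T.inv().apply(n-p)/60).round(3))
E
```

```text
t 17.95 pos [579.5 114.4  43.9] j [-0.01 -0.08  2.19  0.77  0.28  0.65] F [0.4 0.  0.6] grip 0.002 0.0
shift now (units) [ 0.322 -0.004 -0.294] turn (units) [0.   0.01 0.  ] shift after turn [ 0.322 -0.005 -0.293]
me [564.5 173.9]
-0.1 from [576. 115.  70.] [ 0.18  -0.004 -0.174]
0.0 from [576. 115.  85.] [ 0.195  0.004 -0.156]
0.1 from [576. 115. 100.] [ 0.209  0.013 -0.137]
0.2 from [579. 115. 115.] [ 0.22   0.021 -0.116]
0.3 from [582. 114. 129.] [ 0.229  0.03  -0.095]
0.4 from [587. 114. 143.] [ 0.236  0.038 -0.072]
0.5 from [594. 113. 157.] [ 0.241  0.045 -0.049]
0.6 from [602. 112. 170.] [ 0.243  0.052 -0.025]
0.7 from [611. 111. 182.] [ 0.243  0.059 -0.001]
0.8 from [621. 110. 193.] [0.24  0.065 0.023]
```

Emit:
carry_out --targets '[[[0.16, 0, -0.15, 0, 0, 0, -1], [0.16, 0, -0.15, 0, 0, 0, -1], [0.09, 0, -0.09, 0, 0, 0, -1], [0.09, 0, -0.09, 0, 0, 0, -1], [0.1, 0, -0.08, 0, 0, 0, -1], [0.1, 0, -0.08, 0, 0, 0, -1], [0, 0, 0, 0, 0, 0, -1]]]'

```text
time_s: 18.82
position: [579.5, 114.0, 103.0]
orientation: [-0.051, 0.903, 0.114, 0.41]
wrist_force: [-12.1, 1.9, 2.7]
grip_width: -0.0
grasp_force: 0.5
```

```bash
python3 lid.py 561.2 174 100; cat > ang.py <<'E'
from h import *
from cell import manip
import sys
def ang():
  ex=np.array([.9946,-.1038]);ey=np.array([.1038,.9946])
  for n in("top","side"):
    p,d=manip.camera(n); c=manip.camera_info(n); W=cloud(d,c); g=p.max(-1).astype(int)
    U=W[...,:2]@np.c_[ex,ey]; Z=W[...,2]; dx=710.5-U[...,0]; r=np.hypot(dx,Z-85); a=np.arctan2(Z-85,dx)
    k=(U[...,1]>292)&(U[...,1]<322)&(Z>100)&(r>100)&(r<185)&(a>.2)&(a<1.6)
    out=[n,'arm',k.sum(),np.median(a[k]).round(3)]
    # lid top surface strips at left and right ends, plane fit via RANSAC-free median of angle (5 mm thickness corrected)
    m=((abs(U[...,1]-270)<14)|(abs(U[...,1]-85)<18))&(r>70)&(r<165)&(a>-.05)&(a<1.6)&(g>60)&(Z>86)
    al=a[m]-5/r[m]; h=np.median(al); m2=np.abs(al-h)<.12; s=np.polyfit(dx[m][m2],Z[m][m2],1)[0]
    out+=['lid',m.sum(),np.median(al[m2]).round(3),'IQR',np.percentile(al,[25,75]).round(3),'slope',np.arctan(s).round(3)]
    print(*out)
    if len(sys.argv)>1: cv2.imwrite(f"pics/{n}{sys.argv[1]}.png",cv2.resize(p[90:290,130:400],None,fx=2.9,fy=2.9)[:,:,::-1])
ang()
E
python3 ang.py a
```

```text
t 18.82 pos [579.5 114.  103. ] j [-0.01 -0.19  2.14  0.51  0.41  0.93] F [-12.1   1.9   2.7] grip -0.0 0.5
shift now (units) [-0.07  -0.027 -0.004] turn (units) [ 0.01 -0.03  0.01] shift after turn [-0.07  -0.027 -0.004]
me [564.5 173.5]
top arm 112 0.853 lid 680 0.315 IQR [0.298 0.334] slope 0.317
side arm 184 0.804 lid 477 0.327 IQR [0.317 0.341] slope 0.328
```

View pics/sidea.png

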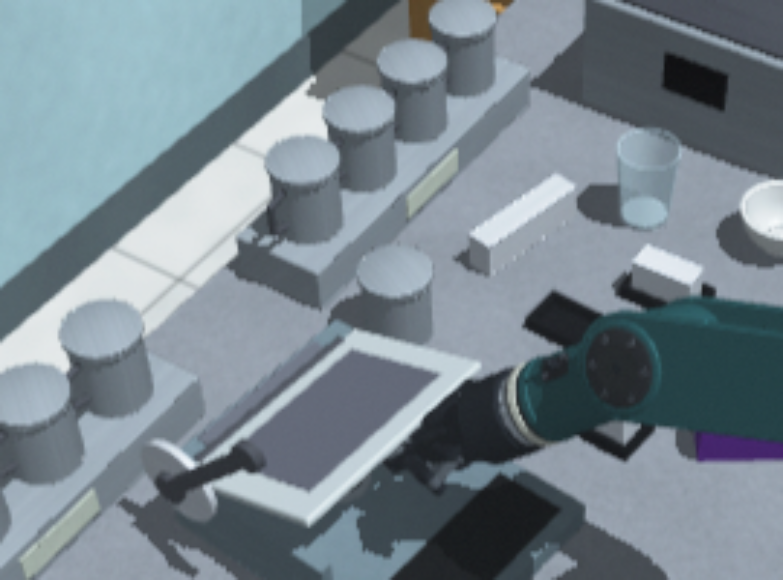

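The lid has risen to about 0.32 rad. In the picture the fingers are under its front edge near (430,450), and the index arm is untouched at (210,470). I continue along the arc.

Emit:
carry_out --targets '[[[0.1, 0, -0.07, 0, 0, 0, -1], [0.11, 0, -0.06, 0, 0, 0, -1], [0.11, 0.01, -0.06, 0, 0, 0, -1], [0.11, 0.01, -0.05, 0, 0, 0, -1], [0.12, 0.02, -0.05, 0, 0, 0, -1], [0, 0, 0, 0, 0, 0, -1]]]'

```text
time_s: 19.68
position: [588.0, 113.9, 136.9]
orientation: [-0.051, 0.904, 0.113, 0.409]
wrist_force: [-2.1, 1.1, -3.6]
grip_width: -0.0
grasp_force: 1.5
```

```bash
python3 lid.py 595.8 174 181.6; python3 ang.py
```

```text
t 19.68 pos [588.  113.9 136.9] j [-0.01 -0.22  2.08  0.42  0.49  1.02] F [-2.1  1.1 -3.6] grip -0.0 1.5
shift now (units) [ 0.793  0.136 -0.225] turn (units) [ 0.    0.01 -0.  ] shift after turn [ 0.793  0.137 -0.225]
me [573.  174.3]
top arm 108 0.853 lid 598 0.507 IQR [0.492 0.523] slope 0.508
side arm 190 0.8 lid 303 0.519 IQR [0.511 0.528] slope 0.511
```

```bash
python3 - <<'E'
from h import *
p,d,c=load("side0.npz"); g=p.max(-1).astype(int)
u0,v0=185,235; uv=np.argwhere(g[v0:275,u0:230]<75)[:,::-1]+[u0,v0]
K=c['intrinsics'];ey=np.array([.1038,.9946,0]);ex=np.array([.9946,-.1038,0])
o=-c['R'].T@c['t']; r=np.c_[uv,np.ones(len(uv))]@np.linalg.inv(K).T@c['R']
for Y in(310,315):
    P=o+r*((Y-o@ey)/(r@ey))[:,None]; dx=710.5-P@ex; dz=P[:,2]-85; rr=np.hypot(dx,dz); a=np.arctan2(dz,dx)
    for lo in range(40,190,15):
        m=(rr>=lo)&(rr<lo+15)&(a>.3)&(a<1.3)
        if m.sum()>3: q=np.percentile(a[m],[3,50,97]); print(Y,lo,m.sum(),q.round(3),'half-mm',((q[2]-q[0])/2*(lo+7)).round(1))
for row in g[235:275:2,185:230:2]: print(*["%3d"%x for x in row])
E
```

```text
310 40 15 [0.603 0.768 0.92 ] half-mm 7.4
310 55 13 [0.663 0.787 0.887] half-mm 6.9
310 70 14 [0.721 0.805 0.881] half-mm 6.2
310 85 13 [0.741 0.809 0.864] half-mm 5.7
310 100 15 [0.743 0.8   0.863] half-mm 6.4
310 115 14 [0.754 0.806 0.857] half-mm 6.3
310 130 15 [0.762 0.811 0.854] half-mm 6.2
310 145 19 [0.748 0.799 0.864] half-mm 8.8
310 160 29 [0.734 0.809 0.878] half-mm 12.0
310 175 5 [0.753 0.759 0.793] half-mm 3.6
315 40 15 [0.658 0.802 0.947] half-mm 6.8
315 55 14 [0.702 0.809 0.926] half-mm 6.9
315 70 13 [0.737 0.812 0.895] half-mm 6.1
315 85 14 [0.751 0.814 0.888] half-mm 6.3
315 100 14 [0.759 0.82  0.873] half-mm 6.1
315 115 15 [0.771 0.821 0.871] half-mm 6.1
315 130 13 [0.779 0.818 0.862] half-mm 5.7
315 145 16 [0.776 0.825 0.861] half-mm 6.5
315 160 23 [0.751 0.816 0.881] half-mm 10.8
315 175 24 [0.754 0.807 0.877] half-mm 11.2
135 133 133 133 134 133 136 166 168 147 139 135 134 116  98 115 137 209 229 218 143 131 132
131 132 132 133 133 136 169 164 145 136 136 135 103 100 118 167 228 228 206 131 130 132 131
132 131 131 131 137 168 156 137 137 136 134 100 105 130 163 22
[... 893 characters left out ...]
 218 227 228 228 229 228 228 228 228 211 172 131 131 130
 86  58  56  56  66 116 115 117 150 198 168 220 228 229 228 228 228 228 228 228 217 147 131
 86  86  75  72 115 118 117 117 119 176  89 110 181 227 228 228 228 228 228 228 228 228 192
 88  87  89 110 119 117 118 117 117 153  81  90  90 125 192 226 228 229 228 228 228 228 228
 87  87  84  79 106 119 116 115 116 110  79  79  80  82  96 149 207 228 228 228 228 228 228
 86  87  86  80  77  83 100 106 103  78  79  79  79  79  81  86 103 161 217 228 228 228 228
 88  86  85  88  81  78  79  78  80  79  80  80  80  79  78  78  80  85 110 178 224 228 228
 87  86  86  85  86  84  79  79  80  80  80  79  80  79  78  79  79  81  81  90 124 189 226
```

Emit:
carry_out --targets '[[[0.117, 0.018, -0.04, 0, 0, 0, -1], [0.117, 0.018, -0.04, 0, 0, 0, -1], [0.12, 0.02, -0.03, 0, 0, 0, -1], [0.12, 0.02, -0.03, 0, 0, 0, -1], [0.12, 0.025, -0.015, 0, 0, 0, -1], [0, 0, 0, 0, 0, 0, -1], [0, 0, 0, 0, 0, 0, -1]]]'

```text
time_s: 20.65
position: [605.6, 112.0, 169.6]
orientation: [-0.051, 0.904, 0.113, 0.409]
wrist_force: [-0.1, 0.8, -3.3]
grip_width: -0.004
grasp_force: 1.2
```

```bash
python3 lid.py 601.3 174 188; python3 ang.py b
```

```text
t 20.65 pos [605.6 112.  169.6] j [-0.01 -0.22  2.01  0.38  0.55  1.07] F [-0.1  0.8 -3.3] grip -0.004 1.2
shift now (units) [ 0.339  0.066 -0.078] turn (units) [ 0.    0.01 -0.01] shift after turn [ 0.339  0.066 -0.078]
me [590.7 174.3]
top arm 107 0.852 lid 379 0.722 IQR [0.71  0.734] slope 0.726
side arm 160 0.818 lid 141 0.738 IQR [0.733 0.745] slope 0.724
```

Emit:
carry_out --targets '[[[0.12, 0.025, -0.012, 0, 0, 0, -1], [0.11, 0.025, -0.008, 0, 0, 0, -1], [0, 0, 0, 0, 0, 0, -1], [0, 0, 0, 0, 0, 0, -1], [0, 0, 0, 0, 0, 0, -1]]]'

```text
time_s: 21.38
position: [613.3, 111.3, 178.8]
orientation: [-0.052, 0.905, 0.113, 0.407]
wrist_force: [-1.0, 1.0, -5.1]
grip_width: -0.003
grasp_force: 2.4
```

```bash
python3 lid.py 575 174 165; python3 ang.py c
```

```text
t 21.38 pos [613.3 111.3 178.8] j [-0.01 -0.21  1.98  0.37  0.57  1.08] F [-1.   1.  -5.1] grip -0.003 2.4
shift now (units) [-0.417 -0.13  -0.123] turn (units) [-0.01  0.04 -0.01] shift after turn [-0.416 -0.13  -0.124]
me [598.4 174.3]
top arm 109 0.85 lid 322 0.799 IQR [0.788 0.811] slope 0.798
side arm 150 0.817 lid 106 0.813 IQR [0.807 0.818] slope 0.795
```

View pics/sidec.png

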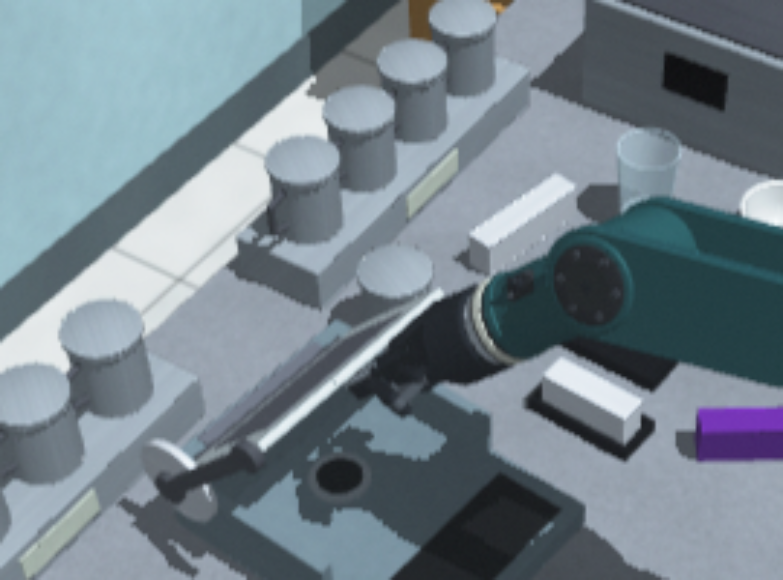

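The lid is at about 0.80 rad and the arm at about 0.82. In the picture the lid's side edge runs along the index arm near (255,445). I nudge it slightly more, then withdraw.

Emit:
carry_out --targets '[[[0.06, 0.012, 0, 0, 0, 0, -1], [0, 0, 0, 0, 0, 0, -1], [0, 0, 0, 0, 0, 0, -1], [-0.1, 0, 0, 0, 0, 0, -1], [-0.3, 0, 0, 0, 0, 0, -1], [0, 0, -0.5, 0, 0, 0, -1], [0, 0, -0.7, 0, 0, 0, -1], [0, 0, -0.7, 0, 0, 0, -1], [0, 0, 0, 0, 0, 0, -1], [0, 0, 0, 0, 0, 0, -1]]]'

```text
time_s: 22.72
position: [518.7, 85.8, 241.7]
orientation: [-0.051, 0.904, 0.113, 0.41]
wrist_force: [0.4, -0.6, 0.2]
grip_width: 0.003
grasp_force: 0.0
```

```bash
python3 lid.py 500 174 250; python3 ang.py d; python3 - <<'E'
from h import *
from cell import manip
# edges of lid (bright left side face) and arm in the side view, ray-cast on their own vertical planes
p,d=manip.camera("side"); c=manip.camera_info("side"); W=cloud(d,c)
U=W[...,:2]@np.c_[[.9946,-.1038],[.1038,.9946]]; Z=W[...,2]
m=(abs(U[...,1]-176)<116)&(U[...,0]>560)&(U[...,0]<690)&(Z>100)&(p.max(-1)>60)
A=np.c_[U[m],np.ones(m.sum())]; s=np.linalg.lstsq(A,Z[m],rcond=None)[0]; r=Z[m]-A@s; k=abs(r)<8; s=np.linalg.lstsq(A[k],Z[m][k],rcond=None)[0]; print('lid plane',k.sum(),s[:2].round(3),np.arctan(-s[0]).round(3))
E
```

```text
t 22.73 pos [518.7  85.8 241.7] j [-0.11 -0.53  2.07  0.37  0.82  1.07] F [ 0.4 -0.6  0.2] grip 0.003 0.0
shift now (units) [ 0.166 -0.585 -0.023] turn (units) [ 0.01 -0.01  0.  ] shift after turn [ 0.166 -0.585 -0.022]
me [507.  139.1]
top arm 109 0.854 lid 292 0.824 IQR [0.813 0.835] slope 0.829
side arm 151 0.826 lid 96 0.838 IQR [0.83  0.842] slope 0.818
lid plane 760 [-1.02  -0.011] 0.796
```

```bash
python3 -c "
from cell import manip; print(manip.sign_off())"
```

```text
the job is handed in; nothing more can be done
None
```

The block lies flat in its own nest, the lid stands at about 0.83 rad against roughly 0.82 to 0.85 measured for the index arm (limit 0.09), and I handed the job in at about 23 s; the sign-off returned no verdict.

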